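# Square a jaw insert into the corner of its jig and close the keeper

### The job

Push the serrated jaw insert that lies on the blue-grey jig plate into the corner of the two dark steel fences, flat on the plate all the way and without lifting it, until its long side is flush along the long far fence and its end is flush against the short left fence. Then swing the keeper arm by its red knob over the insert until it meets its stop, and let go. Leave the nut on the plate and the other things on the worktop where they are.

Things in the scene. Friction and masses are not known exactly. Their poses are not given: they have to be found in the camera images.
- jig: Squaring jig fixed to the worktop, position and yaw vary: blue-grey anodised aluminium plate 182 (x) x 220 (y) x 10 mm with two dark steel fences. Origin: centre of its underside, on the worktop; x points away from the robot at yaw 0, y to the left. Fully seated, the insert's origin is at x = 53, y = 60, z = 10 mm in this frame.
- far_fence (a point): Foot of the long far fence's working face on the plate's top, at x = 65, y = 0, z = 10 mm in the jig frame. The face looks to -x of the jig and runs from y = -88 to +82 mm; the fence is 10 mm high (top 20 mm above the worktop) and 24 mm thick.
- left_fence (a point): Foot of the short left fence's working face on the plate's top, at x = 22, y = 85, z = 10 mm in the jig frame. The face looks to -y of the jig and runs from x = -14 to +58 mm; the fence is 10 mm high and 16 mm thick. A small relief gap is left between the two fences.
- fence_corner (a point): The point on the plate's top where the planes of the two fence faces meet: x = 65, y = 85, z = 10 mm in the jig frame.
- insert: The jaw insert to be pushed: loose grey-brown steel block 24 (x) x 50 (y) x 12 mm, serrated on top, about 0.11 kg, lying flat on the plate, serrations up, its long axis y within about 30 degrees of the jig's y (either end may face left when seated). Origin: centre of its underside. It slides under a few newtons.
- keeper (a joint): Keeper arm's angle about the vertical axis at point keeper_pivot. 0 = parked: arm points along the jig's -y turned 20 degrees towards +x (beyond the far fence). Grows clockwise seen from above to 1.92 rad = closed on its stop, arm along the jig's -x, over the seated insert. Starts between 0 and 0.35. Stays where it is left; about 1 N at the knob moves it.
- keeper_knob (a point): Middle of the red knob on the keeper arm's free end, 45 mm above the worktop, 68 mm from the pivot: upright cylinder 12 mm in diameter, from 32 to 56 mm above the worktop; push it sideways or grip it from above. The bright steel arm below is 10 mm wide, 6 mm thick, underside 26 mm above the worktop: it passes clear above fence and insert.
- keeper_pivot (a point): The keeper's hinge axis, on the far fence: x = 77, y = 60 mm in the jig frame, height 26 mm.
- nut: Bystander: steel hex nut 19 x 22 x 10 mm, loose on the plate near its front right corner. Origin: centre of its underside.
- hex_key: Bystander: hex key 28 x 79 x 7 mm lying on the worktop left of the jig. Origin: centre of its underside.
- tape: Bystander: small roll of black tape, 59 mm across, 19 mm high, on the worktop right of the jig. Origin: centre of its underside.
- usb_stick: Bystander: blue USB stick 18 x 53 x 9 mm on the worktop right of the jig. Origin: centre of its underside.
- black_stopper: Bystander: black rubber stopper 33 mm across, 28 mm high, on the worktop behind the jig. Origin: centre of its underside.
- spare_insert: Bystander: a second jaw insert, same looks, lying in the shallow steel tray at the left. Not to be used. Origin: centre of its underside.
- red_stopper: Bystander: red rubber stopper 27 mm across, 24 mm high, in the tray at the left. Origin: centre of its underside.

How it is judged:
By the outcome, as a careful person would: the job done as asked, in the order asked, and still so for the second after the job is handed in, with the robot touching nothing.
It also fails if it takes over 67 s, if anything falls off the work surface, if the arm or the gripper's body presses on something with over 40 N, if the wrist force passes 120 N, or if a joint passes its speed limit or range.

### The arm

A 6-joint arm with a two-finger parallel gripper is mounted at the origin on a cart in front of the work surface, level with it; the furniture and walls round the work are solid. World frame = base frame: x ahead of the robot, y to its left, z up, the work surface at z = 0. Lengths are in m, angles in rad, forces in N, time in s.
With the tool pointing down it reaches from about 0.275 to 0.725 m from the base axis. Payload 5.6 kg.
Tool frame: the origin (TCP) lies at the very end of the fingers, on their centre line; the grasp point (between the pads) lies 19 mm behind it; z points along the fingers, x is the direction in which the jaws open and shut, and the axes are right-handed (so a half turn about z gives the same grasp; the last joint's range is limited). The gripper opens to 85 mm and grips with 20 to 120 N. Pads are 22 mm wide; open, the fingers measure 114 mm over their backs; the gripper's body (76 mm by 85 mm) begins 54 mm behind the grasp point. The pads swing forward as they close: fully open they stand 13 mm farther back than shut.
Start: joints at [1.632, 0.255, 0.108, 0, -1.424, -0.285], TCP at [0.122, 0.536, 0.231] pointing down, gripper open.
Joint ranges: [-2.95, 2.95], [-1.21, 1.97], [-1.09, 1.5], [-2.87, 1.71], [-2.94, -0.07], [-3.05, 3.05]. Speed limits (rad/s): [2.57, 2.57, 3.14, 3.14, 3.14, 3.14].

### API

Orientations are given as a unit quaternion [w, x, y, z].
In Python, from workcell import r gives the robot as it stands.
- The arm moves only by the tool apply_moves, never from a script. Its argument "increments" is a list of rows, each a list of 3 entries, a list of its own where there are three numbers: the opening, from 0 (shut) to 1 (fully open), then the shift along the tool's x, y, z as a fraction of full scale, then the turn, a rotation vector about the tool's x, y, z as a fraction of full scale. In form: [[fingers, [tx, ty, tz], [rx, ry, rz]], ...]. A call has 1 to 5 rows; each row shifts and turns the pose as measured when the row begins, along the tool's axes as they then stand; what a row does not reach is not made up. Full scale, the value 1, is 500 mm for a shift and pi rad for a turn. A row lasts 1/10 s, in which the tool goes at most 50 mm and 8.59 degrees, less where a joint would pass 70% of its speed; a pose out of reach is approached as far as the arm can. A call with a number of a shift or a turn outside -1 to 1 is refused whole. A call with a gripper value outside its range is refused whole. The fingers move at their own pace and stop on an object; "squeeze" is the grip in N (left out, the last holds). Time passes only in rows, so rows that do not move let the fingers close. It gives the time, the measured TCP pose, the force and the opening at its end, in the units of the state.
- r.sense(): the state, without advancing time (a new reading comes with each control period).
- r.capture(name): name is "side" or "top"; returns a dict with "frame" (420x560x3 uint8, blue, green, red), "camera_matrix" (3x3 intrinsics, pixels), "rvec" (rotation vector, rad) and "tvec" (3), from world to camera coordinates, as OpenCV has them. Camera axes: x right, y down, z forward; pixel columns grow to the right and rows downward; lengths in m; the calibration is good to about 2 mm. A picture is of the moment at which its call begins. There is no depth.
- r.close_job(): hands the job in, once; it reports no verdict.
The state is a dict: "t": time; "qpos": joint angles; "qvel": joint speeds; "joint_efforts": joint torques, N m; "tcp_pos": TCP position; "eef_rot": TCP orientation; "force": force on the tool from outside, world axes, zero at the start; "wrist_torque": the same for the moment, N m; "opening": opening from 0.0 (shut) to 1.0 (fully open).
Only numpy, scipy, OpenCV 4.12 (cv2) and the standard library are available. Lean on these libraries where they do the work, as an engineer would, in place of code of your own. Each camera call takes 0.05 s, during which the arm holds its last target. There are 200 camera calls.

## Working session

There is one attempt and no reset: what is moved stays moved. The work goes in short steps, Python scripts to look and compute and a tool call to move; the robot and the scene stay as the last step left them, time stands still between calls to the robot, and variables do not carry over. Pictures are saved under pics/ and viewed, about 8 in all and at most 12, crops included, and the job is handed in when it is done.

Besides the shell and the picture viewer there is one more tool, called after "Emit:" as name([rows], argument=value, ...), one row to a line, values as JSON. apply_moves: Moves the arm, as the interface text tells. Shift numbers are shares of 500 mm and turn numbers shares of pi rad, none past 1 either way. Its arguments: {"type":"object","properties":{"increments":{"type":"array","items":{"type":"array"}},"squeeze":{"type":"number"}},"required":["increments"]}

```bash
mkdir -p pics; cat > h.py <<'E'
import numpy as np, cv2
from workcell import r
def cap(n,save=None):
    c=r.capture(n)
    if save: cv2.imwrite('pics/'+save,c['frame'])
    return c
def ray(c,uv,z):
    R,_=cv2.Rodrigues(np.array(c['rvec'],float)); K=np.array(c['camera_matrix']); t=np.array(c['tvec'],float).ravel()
    o=-R.T@t
    d=(R.T@np.linalg.inv(K)@np.c_[np.atleast_2d(uv),np.ones(len(np.atleast_2d(uv)))].T).T
    return o+d*((z-o[2])/d[:,2])[:,None]
def proj(c,p):
    return cv2.projectPoints(np.atleast_2d(p).astype(float),np.array(c['rvec'],float),np.array(c['tvec'],float),np.array(c['camera_matrix']),None)[0][:,0]
E
python3 - <<'E'
from h import *
for n in('top','side'):
    c=cap(n,n+'0.png'); R,_=cv2.Rodrigues(np.array(c['rvec'],float)); print(n,-R.T@np.array(c['tvec']).ravel(),R[2])
print(r.sense())
E
```

```text
top [ 0.29620856 -0.0136732   1.51592977] [ 0.19918821 -0.01597538 -0.97983103]
side [0.36955562 0.99468237 0.97449066] [ 0.1735584  -0.7278906  -0.66336472]
{'t': 0.1, 'qpos': array([ 1.63157366e+00,  2.55724507e-01,  1.07175599e-01, -4.46794278e-04,
       -1.42389757e+00, -2.84603871e-01]), 'qvel': array([-0.00023584, -0.00178226,  0.00451099,  0.00162534, -0.00011157,
        0.00018051]), 'joint_efforts': array([-1.83932658e-03, -3.87604916e+01,  2.38473934e+01,  5.37791044e+00,
       -3.79106801e-03,  1.18167023e-07]), 'tcp_pos': array([0.12191561, 0.53588201, 0.23047962]), 'eef_rot': array([-6.55256666e-04, -6.23687816e-01,  7.81673064e-01, -5.47914971e-04]), 'force': array([-0.18208253, -0.03232515, -0.31040015]), 'wrist_torque': array([-0.06506767, -0.02328795, -0.04987113]), 'opening': 0.999439795854622}
```

View pics/top0.png

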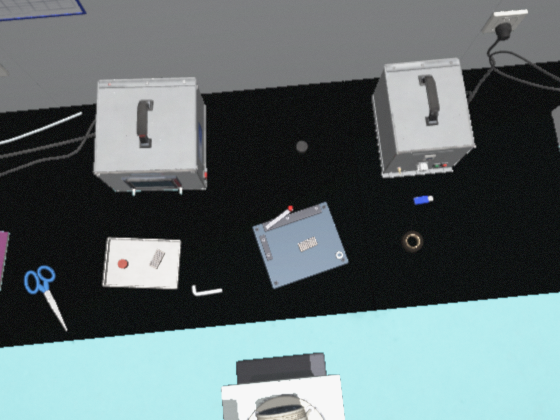

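View pics/side0.png

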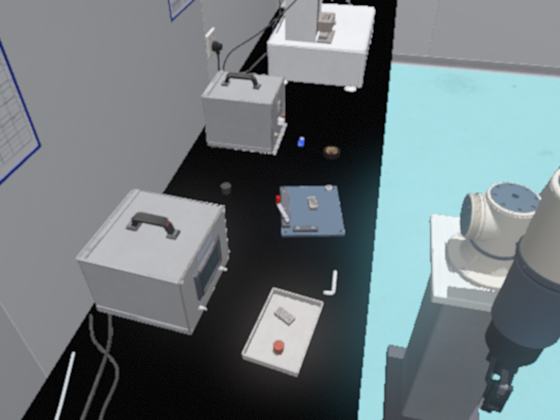

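The top view shows the jig with corners near (253,233), (327,204), (347,262) and (275,287), the insert near (307,243), the knob near (291,209) and the nut near (339,255). The side view confirms the layout: jig near (312,210), nothing lying between it and the arm.

```bash
cat > m.py <<'E'
from h import *
def plate(c):
    f=c['frame'].astype(int); b,g,rr=f[...,0],f[...,1],f[...,2]
    m=((b-rr>15)&(b<190)&(b>60)&(g>50)&(b-g<60)).astype(np.uint8)
    m[:190]=0;m[300:]=0;m[:,:230]=0;m[:,370:]=0
    m=cv2.morphologyEx(m,cv2.MORPH_CLOSE,np.ones((9,9)))
    cs=max(cv2.findContours(m,0,1)[0],key=cv2.contourArea)
    w=ray(c,cs[:,0].astype(float),0.01)[:,:2]
    return cv2.convexHull((w*1000).astype(np.float32)),cs
if __name__=='__main__':
    c=cap('top')
    h,cs=plate(c); rc=cv2.minAreaRect(h); print('plate',rc)
    print(cv2.boxPoints(rc))
    f=c['frame'][195:295,245:355]
    cv2.imwrite('pics/crop1.png',cv2.resize(f,None,fx=7,fy=6*7/6*0.85,interpolation=cv2.INTER_CUBIC) if 0 else cv2.resize(f,None,fx=5.9,fy=5.9,interpolation=cv2.INTER_CUBIC))
E
python3 m.py
```

```text
plate ((507.41619873046875, -92.31932067871094), (184.8033905029297, 224.094970703125), 13.491568565368652)
[[ 391.42346     -4.9213943]
 [ 443.70532   -222.8323   ]
 [ 623.40894   -179.71725  ]
 [ 571.1271      38.193665 ]]
```

View pics/crop1.png

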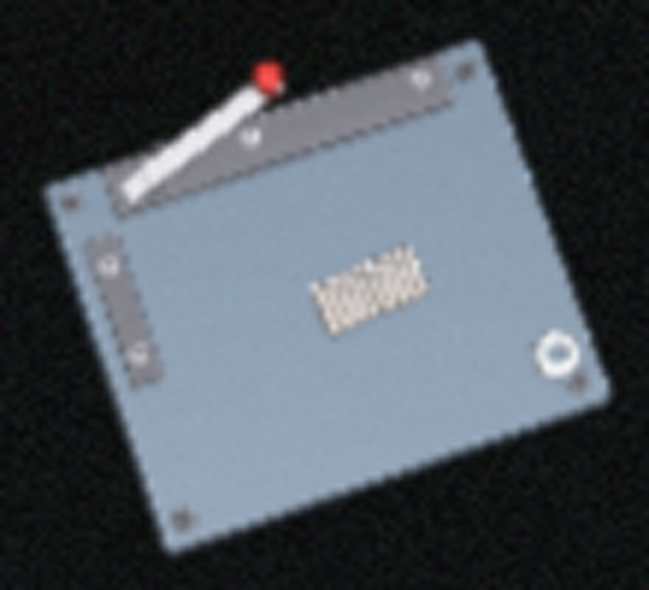

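```bash
cat >> h.py <<'E'
J0=np.array([.5074,-.0923]); YAW=np.radians(13.49)
RJ=np.array([[np.cos(YAW),-np.sin(YAW)],[np.sin(YAW),np.cos(YAW)]])
def tojig(p): return (np.atleast_2d(p)[:,:2]-J0)@RJ*1000
def toworld(p): return np.atleast_2d(p)/1000@RJ.T+J0
from scipy.spatial.transform import Rotation as Ro
def tool():
    s=r.sense(); w,x,y,z=s['eef_rot']; return s,Ro.from_quat([x,y,z,w])
def status():
    s,R=tool(); m=R.as_matrix()
    print('t %.1f jig xy %s z %.1f xaxis rel jig %.1f deg F(jig) %s open %.2f tilt %.2f'%(s['t'],tojig(s['tcp_pos'])[0].round(1),s['tcp_pos'][2]*1000,np.degrees(np.arctan2(m[1,0],m[0,0])-YAW),np.r_[np.array(s['force'][:2])@RJ,s['force'][2]].round(1),s['opening'],np.degrees(np.arccos(-m[2,2]))))
def go(jx,jy,z,rel=None):
    s,R=tool(); p=np.r_[toworld([jx,jy])[0],z/1000]
    d=R.inv().apply(p-s['tcp_pos']); print('shift(frac)',(d/.5).round(4),'mm',(d*1000).round(1))
    if rel is not None:
        m=R.as_matrix(); a=np.degrees(np.arctan2(m[1,0],m[0,0])-YAW); e=(rel-a+180)%360-180
        print('turn z frac',round(-e/180,4),'deg',-e)
def things(c,zi=.022):
    f=c['frame'].astype(int); b,g,rr=f[...,0],f[...,1],f[...,2]
    out={}
    for n,m,z in(('insert',(rr>b-3)&(rr>100)&(rr-g<60),zi),('knob',(rr-g>60)&(rr>100),.056)):
        m=m.astype(np.uint8); m[:198]=0;m[290:]=0;m[:,:250]=0;m[:,:][:,352:]=0
        n_,l,st,ce=cv2.connectedComponentsWithStats(m)
        for i in range(1,n_):
            if st[i,4]>5:
                pts=np.argwhere(l==i)[:,::-1].astype(float)
                w=tojig(ray(c,pts,z)); rc=cv2.minAreaRect(w.astype(np.float32)); 
                print(n,st[i,4],ce[i].round(1),'jig',w.mean(0).round(1),'rect',np.round(rc[0],1),np.round(rc[1],1),round(rc[2],1),'pca', end=' ')
                u=np.linalg.svd(w-w.mean(0))[2][0]; print(round(float(np.degrees(np.arctan2(-u[0],u[1])+np.pi/2)%180-90),1))
E
python3 - <<'E'
from h import *
c=cap('top'); things(c); status(); go(-20,0,150,-90)
for q in((65,-88),(65,82),(22,85),(-14,85)): print(q,((proj(c,np.r_[toworld(q)[0],.01])[0]-[245,195])*5.9).round())
E
```

```text
insert 7 [288.3 210.6] jig [98.7  0.1] rect [98.9  0.6] [10.1  3.9] 36.6 pca -59.9
insert 155 [307.3 243.7] jig [ -6.7 -18.7] rect [ -6.6 -18.4] [23.7 50.5] 4.2 pca 6.9
knob 22 [289.9 207.8] jig [98.2 -3.8] rect [97.5 -3.8] [11.  11.2] 70.8 pca 43.8
t 0.2 jig xy [-228.2  700.9] z 230.7 xaxis rel jig -116.3 deg F(jig) [-1.  -0.1 -0.5] open 1.00 tilt 0.07
shift(frac) [ 1.0717 -0.9947  0.1628] mm [ 535.9 -497.4   81.4]
turn z frac -0.1462 deg -26.31449276444704
(65, -88) [452. 103.]
(65, 82) [115. 218.]
(22, 85) [139. 305.]
(-14, 85) [163. 377.]
```

Emit:
apply_moves([
  [0,[0,0,0],[0,0,-0.0366]],
  [0,[0,0,0],[0,0,-0.0366]],
  [0,[0,0,0],[0,0,-0.0366]],
  [0,[0,0,0],[0,0,-0.0366]],
  [0,[0,0,0],[0,0,0]],
], squeeze=20)

```text
t: 0.7
tcp_pos: [0.1217, 0.5353, 0.2293]
eef_rot: [0.002, 0.791, -0.612, 0.001]
force: [0.8, 0.1, 0.1]
opening: 0.145
```

```bash
python3 -c "
from h import *
status(); go(-50,-19,120,-90)"
```

```text
t 0.7 jig xy [-228.6  700.2] z 229.3 xaxis rel jig -89.0 deg F(jig) [ 0.8 -0.1  0.1] open 0.14 tilt 0.24
shift(frac) [ 1.4437 -0.3323  0.2235] mm [ 721.8 -166.1  111.8]
turn z frac 0.0056 deg 1.0097188621585076
```

Emit:
apply_moves([
  [0,[0.08,-0.0185,0.009],[0,0,0.0056]],
  [0,[0.08,-0.0185,0.009],[0,0,0]],
  [0,[0.08,-0.0185,0.009],[0,0,0]],
  [0,[0.08,-0.0185,0.009],[0,0,0]],
  [0,[0.08,-0.0185,0.009],[0,0,0]],
])

```text
t: 1.2
tcp_pos: [0.2135, 0.3482, 0.2046]
eef_rot: [0.003, 0.781, -0.624, 0.002]
force: [0.7, -0.1, 1.1]
opening: -0.003
```

Emit:
apply_moves([
  [0,[0.08,-0.0185,0.009],[0,0,0]],
  [0,[0.08,-0.0185,0.009],[0,0,0]],
  [0,[0.08,-0.0185,0.009],[0,0,0]],
  [0,[0.08,-0.0185,0.009],[0,0,0]],
  [0,[0.08,-0.0185,0.009],[0,0,0]],
])

```text
t: 1.7
tcp_pos: [0.3032, 0.1544, 0.1829]
eef_rot: [0.001, 0.777, -0.63, 0.002]
force: [1.5, 0.3, -0.2]
opening: -0.003
```

Emit:
apply_moves([
  [0,[0.08,-0.0185,0.009],[0,0,0]],
  [0,[0.08,-0.0185,0.009],[0,0,0]],
  [0,[0.08,-0.0185,0.009],[0,0,0]],
  [0,[0.08,-0.0185,0.009],[0,0,0]],
  [0,[0,0,0],[0,0,0]],
])

```text
t: 2.2
tcp_pos: [0.3735, -0.0054, 0.1653]
eef_rot: [-0.0, 0.77, -0.639, 0.002]
force: [-1.2, 0.0, 0.3]
opening: 0.0
```

```bash
python3 -c "
from h import *
status(); go(-50,-19,100,-90)"
```

```text
t 2.2 jig xy [-110.   115.7] z 165.3 xaxis rel jig -92.9 deg F(jig) [-1.1  0.3  0.3] open 0.00 tilt 0.25
shift(frac) [ 0.2628 -0.1329  0.1318] mm [131.4 -66.4  65.9]
turn z frac -0.0159 deg -2.8704619685093746
```

Emit:
apply_moves([
  [0,[0.066,-0.033,0.033],[0,0,-0.0159]],
  [0,[0.066,-0.033,0.033],[0,0,0]],
  [0,[0.066,-0.033,0.033],[0,0,0]],
  [0,[0.066,-0.033,0.033],[0,0,0]],
  [0,[0,0,0],[0,0,0]],
])

```text
t: 2.7
tcp_pos: [0.4717, -0.1233, 0.0986]
eef_rot: [-0.003, 0.781, -0.624, 0.003]
force: [-1.6, 0.0, 0.2]
opening: -0.002
```

```bash
python3 -c "
from h import *
status(); go(-50,-19,14,-90)"
```

```text
t 2.7 jig xy [-41.9 -21.8] z 98.6 xaxis rel jig -90.7 deg F(jig) [-1.5  0.4  0.2] open -0.00 tilt 0.50
shift(frac) [-0.0056  0.0176  0.1691] mm [-2.8  8.8 84.5]
turn z frac -0.0041 deg -0.7420400775367284
```

Emit:
apply_moves([
  [0,[-0.0056,0.0176,0.04],[0,0,-0.0041]],
  [0,[0,0,0.04],[0,0,0]],
  [0,[0,0,0.04],[0,0,0]],
  [0,[0,0,0.036],[0,0,0]],
  [0,[0,0,0],[0,0,0]],
])

```text
t: 3.2
tcp_pos: [0.4637, -0.1201, 0.0189]
eef_rot: [-0.003, 0.781, -0.624, 0.004]
force: [-0.7, 0.4, -0.0]
opening: -0.0
```

```bash
python3 -c "
from h import *
status(); go(-35,-19,14,-90)"
```

```text
t 3.2 jig xy [-49.  -16.9] z 18.9 xaxis rel jig -90.7 deg F(jig) [-0.6  0.5 -0. ] open -0.00 tilt 0.57
shift(frac) [ 0.0039 -0.0279  0.01  ] mm [  1.9 -14.    5. ]
turn z frac -0.0042 deg -0.747721095484394
```

Emit:
apply_moves([
  [0,[0.004,-0.014,0.009],[0,0,-0.0042]],
  [0,[0,-0.014,0],[0,0,0]],
  [0,[0,-0.014,0],[0,0,0]],
  [0,[0,-0.014,0],[0,0,0]],
  [0,[0,-0.014,0],[0,0,0]],
])

```text
t: 3.7
tcp_pos: [0.5029, -0.1123, 0.0182]
eef_rot: [-0.005, 0.785, -0.619, 0.006]
force: [-0.2, -0.6, -0.7]
opening: 0.003
```

```bash
python3 -c "
from h import *
status(); go(20,-19,14,-90); things(cap('top','p1.png'))"
```

```text
t 3.7 jig xy [ -9.  -18.4] z 18.2 xaxis rel jig -90.0 deg F(jig) [-0.3 -0.5 -0.7] open 0.00 tilt 0.86
shift(frac) [ 0.0011 -0.0579  0.0093] mm [  0.6 -29.    4.7]
turn z frac 0.0 deg 0.008879922455093947
insert 1693 [297.6 227.7] jig [44.6 -8.5] rect [ 47.8 -40.6] [195.8 140.5] 81.4 pca -15.5
insert 1641 [260.1 252.7] jig [ 12.6 112.4] rect [ 19.9 103.4] [ 68.  219.7] 71.6 pca 74.3
insert 43 [276.1 275. ] jig [-60.1  90.8] rect [-55.7  91.3] [ 5.9 86.1] 82.3 pca 81.6
```

```bash
cat >> h.py <<'E'
def go(jx,jy,z,rel=-90):
    s,R=tool(); p=np.r_[toworld([jx,jy])[0],z/1000]
    d=R.inv().apply(p-s['tcp_pos']); a=YAW+np.radians(rel)
    T=Ro.from_matrix(np.array([[np.cos(a),np.sin(a),0],[np.sin(a),-np.cos(a),0],[0,0,-1]]))
    print('go shift',(d/.5).round(4),'turn',((R.inv()*T).as_rotvec()/np.pi).round(4))
def crop(n,save,c0,c1,r0,r1,k=4):
    c=cap(n); cv2.imwrite('pics/'+save,cv2.resize(c['frame'][r0:r1,c0:c1],None,fx=k,fy=k,interpolation=cv2.INTER_CUBIC)); return c
E
python3 -c "
from h import *
go(20,-19,14); crop('side','s1.png',240,390,130,260,5)"
```

```text
go shift [ 0.0008 -0.0552  0.0097] turn [-0.0051 -0.0012  0.0003]
```

View pics/s1.png

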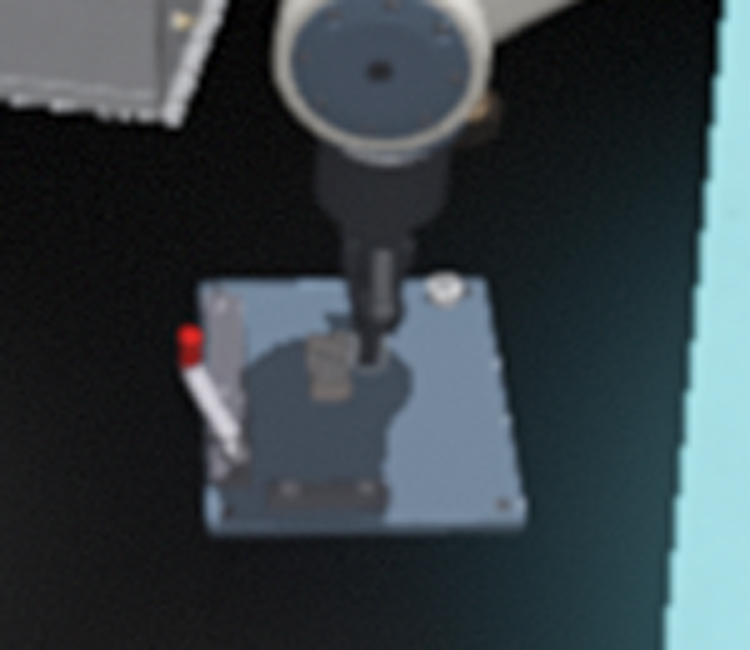

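The side crop shows the insert (crop 330,367) directly ahead of the finger tip (370,350), still flat and roughly square. The keeper and nut are untouched.

Emit:
apply_moves([
  [0,[0.001,-0.006,0.0075],[-0.005,-0.001,0]],
  [0,[0,-0.012,0.0005],[0,0,0]],
  [0,[0,-0.012,0.0005],[0,0,0]],
  [0,[0,-0.012,0.0005],[0,0,0]],
  [0,[0,-0.012,0.0005],[0,0,0]],
])

```text
t: 4.3
tcp_pos: [0.5306, -0.1064, 0.0129]
eef_rot: [0.001, 0.785, -0.619, -0.001]
force: [-0.5, 0.5, -0.4]
opening: -0.003
```

```bash
python3 -c "
from h import *
status(); go(30,-19,14)"
```

```text
t 4.3 jig xy [ 19.3 -19.2] z 12.9 xaxis rel jig -90.0 deg F(jig) [-0.4  0.7 -0.4] open -0.00 tilt 0.22
go shift [-0.0003 -0.0214 -0.0023] turn [ 0.0012  0.0001 -0.    ]
```

Approach the far fence in small steps.

Emit:
apply_moves([
  [0,[0,-0.007,-0.002],[0.001,0,0]],
  [0,[0,-0.007,0],[0,0,0]],
  [0,[0,-0.006,0],[0,0,0]],
  [0,[0,0,0],[0,0,0]],
])

```text
t: 4.7
tcp_pos: [0.5418, -0.1037, 0.0137]
eef_rot: [0.0, 0.785, -0.619, -0.0]
force: [-0.8, 0.1, -0.4]
opening: -0.0
```

```bash
python3 -c "
from h import *
status(); go(30,-19,14);crop('side','s2.png',240,390,130,260,5)"
```

```text
t 4.7 jig xy [ 30.8 -19.1] z 13.7 xaxis rel jig -90.0 deg F(jig) [-0.7  0.3 -0.4] open -0.00 tilt 0.04
go shift [-0.0002  0.0015 -0.0007] turn [ 0.0002  0.0001 -0.    ]
```

View pics/s2.png

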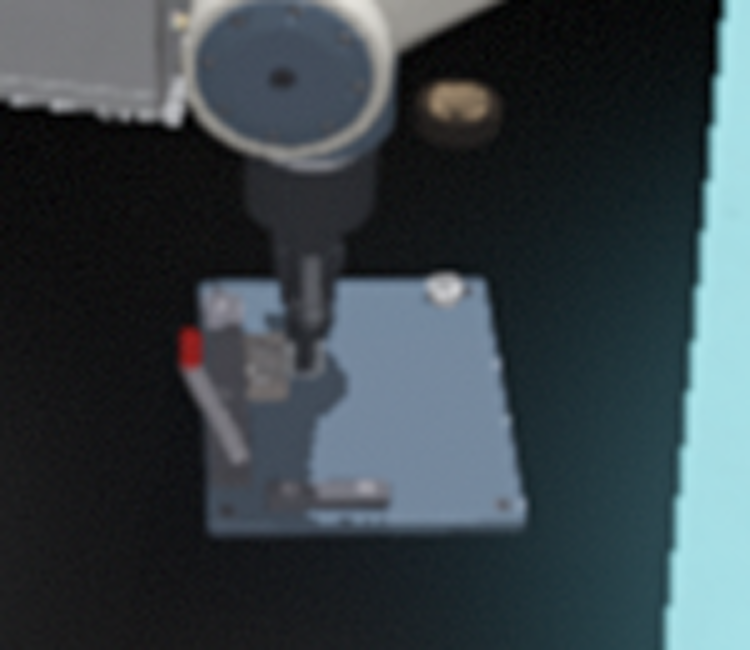

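The insert (crop 267,366) is nearly at the far fence. No reaction force yet.

Emit:
apply_moves([
  [0,[0,-0.004,0],[0,0,0]],
  [0,[0,-0.004,0],[0,0,0]],
])

```text
t: 4.95
tcp_pos: [0.5418, -0.1037, 0.0133]
eef_rot: [0.003, 0.785, -0.619, -0.003]
force: [-5.7, -1.2, 4.7]
opening: 0.0
```

Emit:
apply_moves([
  [0,[0,-0.004,0],[0,0,0]],
  [0,[0,-0.004,0],[0,0,0]],
])

```text
t: 5.15
tcp_pos: [0.5417, -0.1037, 0.0131]
eef_rot: [0.006, 0.785, -0.62, -0.006]
force: [-5.1, -1.7, 3.6]
opening: -0.004
```

```bash
python3 -c "
from h import *
status(); "
```

```text
t 5.2 jig xy [ 30.7 -19.1] z 13.1 xaxis rel jig -90.1 deg F(jig) [-5.3 -0.4  3.6] open -0.00 tilt 0.90
```

Contact with the far fence: about 5 N at TCP x = 30.7, which matches the expected 30. Backing off and going round to the right end.

Emit:
apply_moves([
  [0,[0,0.03,0],[-0.005,0,0]],
  [0,[0.04,0,-0.001],[0,0,0]],
  [0,[0.04,0,-0.001],[0,0,0]],
  [0,[0.045,0,0],[0,0,0]],
  [0,[0,0,0],[0,0,0]],
])

```text
t: 5.65
tcp_pos: [0.5401, -0.1695, 0.0151]
eef_rot: [0.011, 0.785, -0.619, -0.01]
force: [-0.4, 0.3, 0.2]
opening: 0.004
```

```bash
python3 -c "
from h import *
status(); go(49,-80,14)"
```

```text
t 5.7 jig xy [ 13.8 -82.7] z 15.1 xaxis rel jig -90.0 deg F(jig) [-0.3  0.4  0.2] open 0.00 tilt 1.74
go shift [-0.0055 -0.0704  0.0001] turn [0.0097 0.0006 0.0002]
```

Emit:
apply_moves([
  [0,[-0.002,-0.024,0],[0.0097,0.0006,0]],
  [0,[-0.002,-0.024,0],[0,0,0]],
  [0,[-0.0015,-0.022,0],[0,0,0]],
  [0,[0,0,0],[0,0,0]],
])

```text
t: 6.05
tcp_pos: [0.576, -0.1565, 0.0153]
eef_rot: [-0.002, 0.785, -0.619, 0.001]
force: [0.3, 0.7, -0.1]
opening: 0.003
```

```bash
python3 -c "
from h import *
status(); go(49,21,14);crop('side','s3.png',240,390,130,260,5)"
```

```text
t 6.0 jig xy [ 51.7 -78.4] z 15.3 xaxis rel jig -90.0 deg F(jig) [ 0.5  0.7 -0.1] open 0.00 tilt 0.25
go shift [-0.1988  0.0053  0.0025] turn [-0.0014 -0.      0.0002]
```

View pics/s3.png

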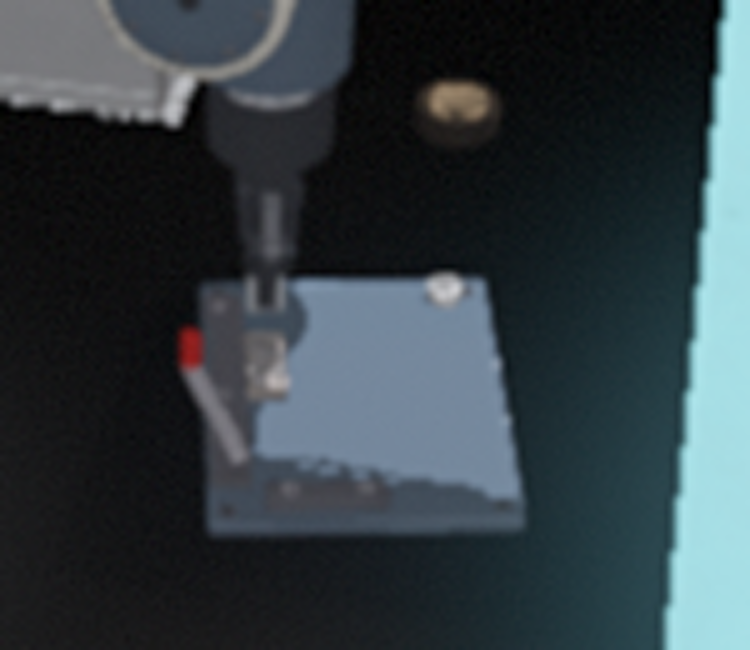

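The insert lies flush along the far fence (crop 267,366), and the finger is in line behind its right end. Pushing left.

Emit:
apply_moves([
  [0,[-0.02,0.003,0.002],[-0.0014,0,0]],
  [0,[-0.02,0.0005,0],[0,0,0]],
  [0,[-0.02,0,0],[0,0,0]],
  [0,[-0.02,0,0],[0,0,0]],
  [0,[-0.02,0,0],[0,0,0]],
])

```text
t: 6.6
tcp_pos: [0.5599, -0.1044, 0.0138]
eef_rot: [0.001, 0.785, -0.619, -0.001]
force: [-0.6, -0.4, 0.3]
opening: -0.002
```

```bash
python3 -c "
from h import *
status(); go(50,21,14)"
```

```text
t 6.6 jig xy [ 48.3 -24. ] z 13.8 xaxis rel jig -90.0 deg F(jig) [-0.6 -0.2  0.3] open -0.00 tilt 0.13
go shift [-0.0901 -0.0035 -0.0004] turn [0.0007 0.0001 0.0002]
```

Emit:
apply_moves([
  [0,[-0.016,-0.003,0],[0,0,0]],
  [0,[-0.016,-0.001,0],[0,0,0]],
  [0,[-0.016,-0.0005,0],[0,0,0]],
  [0,[-0.01,0,0],[0,0,0]],
  [0,[0,0,0],[0,0,0]],
])

```text
t: 7.1
tcp_pos: [0.554, -0.0717, 0.014]
eef_rot: [0.001, 0.786, -0.618, -0.001]
force: [-0.3, -0.3, 0.1]
opening: 0.002
```

```bash
python3 -c "
from h import *
status(); go(50,21,14)"
```

```text
t 7.1 jig xy [50.1  9.2] z 14.0 xaxis rel jig -89.9 deg F(jig) [-0.4 -0.2  0.1] open 0.00 tilt 0.17
go shift [-0.0236  0.0002  0.0001] turn [0.001  0.0001 0.0008]
```

Emit:
apply_moves([
  [0,[-0.008,0,0],[0,0,0]],
  [0,[-0.008,0,0],[0,0,0]],
  [0,[-0.006,0,0],[0,0,0]],
  [0,[-0.004,0,0],[0,0,0]],
])

```text
t: 7.5
tcp_pos: [0.551, -0.0588, 0.014]
eef_rot: [0.001, 0.786, -0.619, -0.001]
force: [0.6, -0.2, 0.1]
opening: 0.004
```

Emit:
apply_moves([
  [0,[-0.005,0,0],[0,0,0]],
  [0,[-0.005,0,0],[0,0,0]],
])

```text
t: 7.7
tcp_pos: [0.5503, -0.0558, 0.0146]
eef_rot: [0.002, 0.786, -0.618, 0.001]
force: [2.6, -15.8, 0.7]
opening: -0.002
```

```bash
python3 -c "
from h import *
status(); go(50,21,14)"
```

```text
t 7.7 jig xy [50.3 25.5] z 14.6 xaxis rel jig -89.8 deg F(jig) [ -1.2 -16.    0.7] open -0.00 tilt 0.28
go shift [0.009  0.0005 0.0012] turn [ 0.001  -0.0012  0.0009]
```

Contact with the left fence: 16 N at y = 25.5. Backing off and re-seating gently against the far fence.

Emit:
apply_moves([
  [0,[0.02,0,0],[0,0,0]],
  [0,[0.01,0.02,0],[0,0,0]],
  [0,[0,0.03,0],[0,0,0]],
  [0,[0,0.03,0],[0,0,0]],
  [0,[0,0,0],[0,0,0]],
])

```text
t: 8.2
tcp_pos: [0.5125, -0.0812, 0.0141]
eef_rot: [0.002, 0.785, -0.619, -0.0]
force: [0.8, -0.3, 0.3]
opening: 0.003
```

```bash
python3 -c "
from h import *
status(); go(15,58,14)"
```

```text
t 8.2 jig xy [7.5 9.6] z 14.1 xaxis rel jig -90.0 deg F(jig) [ 0.7 -0.5  0.3] open 0.00 tilt 0.19
go shift [-0.0969 -0.015  -0.    ] turn [ 0.0009 -0.0004  0.0002]
```

Emit:
apply_moves([
  [0,[-0.032,-0.004,0],[0,0,0]],
  [0,[-0.032,-0.005,0],[0,0,0]],
  [0,[-0.032,-0.005,0],[0,0,0]],
  [0,[0,-0.004,0],[0,0,0]],
  [0,[0,0,0],[0,0,0]],
])

```text
t: 8.7
tcp_pos: [0.5105, -0.0314, 0.0143]
eef_rot: [0.0, 0.785, -0.62, -0.0]
force: [-0.3, -0.5, -0.1]
opening: -0.002
```

```bash
python3 -c "
from h import *
status(); go(29,58,14)"
```

```text
t 8.7 jig xy [17.2 58.5] z 14.3 xaxis rel jig -90.1 deg F(jig) [-0.4 -0.4 -0.1] open -0.00 tilt 0.04
go shift [ 0.0009 -0.0235  0.0006] turn [ 0.0002  0.0001 -0.0008]
```

Emit:
apply_moves([
  [0,[0,-0.008,0],[0,0,0]],
  [0,[0,-0.008,0],[0,0,0]],
  [0,[0,-0.006,0],[0,0,0]],
  [0,[0,-0.005,0],[0,0,0]],
  [0,[0,-0.005,0],[0,0,0]],
])

```text
t: 9.2
tcp_pos: [0.5241, -0.0299, 0.0134]
eef_rot: [0.003, 0.784, -0.621, -0.003]
force: [-9.8, -0.9, 6.3]
opening: 0.003
```

Emit:
apply_moves([
  [0,[0,-0.006,0],[0,0,0]],
  [0,[0,-0.006,0],[0,0,0]],
])

```text
t: 9.4
tcp_pos: [0.5241, -0.0302, 0.012]
eef_rot: [0.008, 0.783, -0.622, -0.007]
force: [-7.4, -0.6, 4.4]
opening: -0.006
```

```bash
python3 -c "
from h import *
status()"
```

```text
t 9.4 jig xy [30.7 56.5] z 12.0 xaxis rel jig -90.4 deg F(jig) [-7.3  1.2  4.4] open -0.01 tilt 1.23
```

Contact at x = 30.7 again, so the long side is still flush. Retreating upward and to the right for a look.

Emit:
apply_moves([
  [0,[0,0.04,0],[0.007,0.001,0]],
  [0,[0,0.02,-0.08],[0,0,0]],
  [0,[0,0,-0.09],[0,0,0]],
  [0,[0.05,0,-0.05],[0,0,0]],
  [0,[0.09,0,0],[0,0,0]],
])

```text
t: 9.9
tcp_pos: [0.5075, -0.1052, 0.1245]
eef_rot: [0.003, 0.785, -0.62, -0.001]
force: [2.3, -0.4, -0.3]
opening: 0.001
```

Emit:
apply_moves([
  [0,[0.09,0,0],[0,0,0]],
  [0,[0.09,0,0],[0,0,0]],
  [0,[0.09,0,0],[0,0,0]],
  [0,[0.09,0,0],[0,0,0]],
  [0,[0,0,0],[0,0,0]],
])

```text
t: 10.4
tcp_pos: [0.5526, -0.2918, 0.1269]
eef_rot: [0.001, 0.784, -0.621, 0.002]
force: [0.5, 1.8, -1.2]
opening: 0.002
```

```bash
python3 -c "
from h import *
status(); c=cap('top'); things(c); s=cap('side')
a=cv2.resize(c['frame'][195:295,245:355],None,fx=3.6,fy=3.6,interpolation=2); b=cv2.resize(s['frame'][160:260,260:370],None,fx=3.6,fy=3.6,interpolation=2)
cv2.imwrite('pics/v4.png',np.hstack([a,b]))"
```

```text
t 10.4 jig xy [  -2.5 -204.6] z 126.9 xaxis rel jig -90.2 deg F(jig) [ 0.9  1.7 -1.2] open 0.00 tilt 0.31
insert 4770 [321.5 245.2] jig [-22.8 -54.6] rect [-16.2 -54.6] [161.9 258. ] 69.5 pca 62.5
insert 9 [287.3 211.3] jig [97.5  3.4] rect [97.2  3.5] [ 4.7 12.5] 15.2 pca 13.4
insert 37 [350.7 230.4] jig [ -10.9 -145.1] rect [  -5.5 -146.5] [ 2.8 70.5] 69.5 pca 68.0
insert 167 [273.  232.6] jig [53.6 60.8] rect [53.9 61.1] [51.  25.8] 89.6 pca 2.9
knob 11 [290. 208.] jig [97.5 -3.8] rect [97.5 -3.8] [ 5.5 11.2] 70.7 pca 70.6
```

View pics/v4.png

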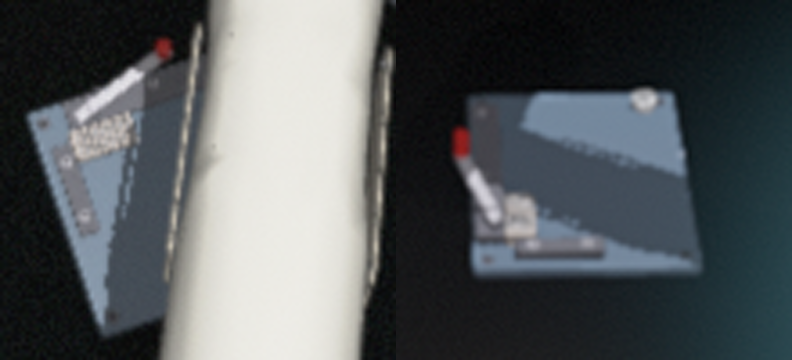

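The insert measures (53.6, 60.8) in the jig frame, target (53, 60), with yaw about 0. Both views show it against both fences, and the knob is at (98, -4). Next, the far side of the knob.

Emit:
apply_moves([
  [0,[-0.05,-0.07,0],[0,0,0]],
  [0,[-0.07,-0.07,0],[0,0,0]],
  [0,[-0.08,-0.07,0],[0,0,0]],
  [0,[-0.08,-0.045,0],[0,0,0]],
  [0,[-0.08,0,0],[0,0,0]],
])

```text
t: 11.0
tcp_pos: [0.6348, -0.0798, 0.1266]
eef_rot: [0.001, 0.784, -0.621, 0.002]
force: [0.9, -0.6, -0.5]
opening: -0.001
```

```bash
python3 -c "
from h import *
status(); go(130,-2,80)"
```

```text
t 11.0 jig xy [126.8 -17.5] z 126.6 xaxis rel jig -90.3 deg F(jig) [ 0.8 -0.8 -0.5] open -0.00 tilt 0.25
go shift [-0.0315 -0.0061  0.0931] turn [-0.0005 -0.0013 -0.0018]
```

Emit:
apply_moves([
  [0,[-0.029,-0.007,0.03],[0,-0.001,-0.0018]],
  [0,[0,0,0.05],[0,0,0]],
  [0,[0,0,0.05],[0,0,0]],
  [0,[0,0,0.045],[0,0,0]],
  [0,[0,0,0],[0,0,0]],
])

```text
t: 11.5
tcp_pos: [0.634, -0.049, 0.0396]
eef_rot: [-0.003, 0.791, -0.612, 0.002]
force: [-1.2, 0.2, -0.5]
opening: -0.0
```

```bash
python3 -c "
from h import *
status(); go(115,-4,40)"
```

```text
t 11.5 jig xy [133.2  12.5] z 39.6 xaxis rel jig -89.0 deg F(jig) [-1.1  0.5 -0.5] open -0.00 tilt 0.41
go shift [ 0.0324  0.0369 -0.001 ] turn [-0.0023  0.0003  0.0057]
```

Emit:
apply_moves([
  [0,[0.03,0.018,0],[-0.002,0,0.0057]],
  [0,[0,0,0],[0,0,0]],
])

```text
t: 11.7
tcp_pos: [0.6289, -0.0651, 0.0415]
eef_rot: [-0.001, 0.786, -0.618, 0.0]
force: [-0.3, 0.1, 0.3]
opening: -0.0
```

Emit:
apply_moves([
  [0,[0.004,0.02,0],[0,0,0]],
  [0,[0.002,0.02,0],[0,0,0]],
  [0,[0,0.02,0],[0,0,0]],
  [0,[0,0,0],[0,0,0]],
])

```text
t: 12.1
tcp_pos: [0.6001, -0.0764, 0.0454]
eef_rot: [-0.003, 0.786, -0.619, 0.003]
force: [-0.4, 0.3, 0.6]
opening: -0.002
```

```bash
python3 -c "
from h import *
status(); go(94,-8,40)"
```

```text
t 12.1 jig xy [93.9 -6.2] z 45.4 xaxis rel jig -89.9 deg F(jig) [-0.3  0.4  0.6] open -0.00 tilt 0.52
go shift [ 0.0036 -0.0002  0.0109] turn [-0.0028 -0.0004  0.0004]
```

Emit:
apply_moves([
  [0,[0,0.018,0.008],[-0.003,0,0]],
  [0,[-0.002,0.02,0.002],[0,0,0]],
  [0,[-0.008,0.02,0.002],[0,0,0]],
  [0,[0,0,0],[0,0,0]],
])

```text
t: 12.5
tcp_pos: [0.5689, -0.0785, 0.0398]
eef_rot: [0.0, 0.786, -0.619, 0.001]
force: [-0.7, -0.5, 0.4]
opening: 0.003
```

```bash
python3 -c "
from h import *
status(); go(48,8,40);s=crop('side','s5.png',240,390,130,260,5); things(cap('top')) 
f=s['frame'].astype(int); m=(f[...,2]-f[...,1]>60); m[:150]=0;m[250:]=0;m[:,:250]=0;m[:,370:]=0; p=np.argwhere(m)[:,::-1]; print(len(p), tojig(ray(s,p.mean(0),.045)))"
```

```text
t 12.5 jig xy [63.  -0.9] z 39.8 xaxis rel jig -89.9 deg F(jig) [-0.8 -0.3  0.4] open 0.00 tilt 0.10
go shift [-0.0178  0.03   -0.0005] turn [-0.0003 -0.0005  0.0005]
insert 952 [282.2 206.6] jig [115.   12.5] rect [107.    5.5] [177.1  60.1] 71.0 pca -16.8
insert 766 [256.  262.1] jig [ -8.4 131.3] rect [ 30.9 108.4] [ 51.7 237.1] 71.6 pca 78.6
insert 142 [273.2 233.3] jig [51.6 61. ] rect [51.8 60. ] [23.5 51.7] 3.1 pca -0.2
insert 6 [292.2 227. ] jig [51.2  5.3] rect [51.4  5.1] [7.5 3.7] 7.0 pca -73.1
knob 8 [294.9 226.9] jig [43.7  1. ] rect [43.2  0.8] [5.4 5.5] 70.6 pca 27.6
19 [[46.52582468  1.75928639]]
```

View pics/s5.png

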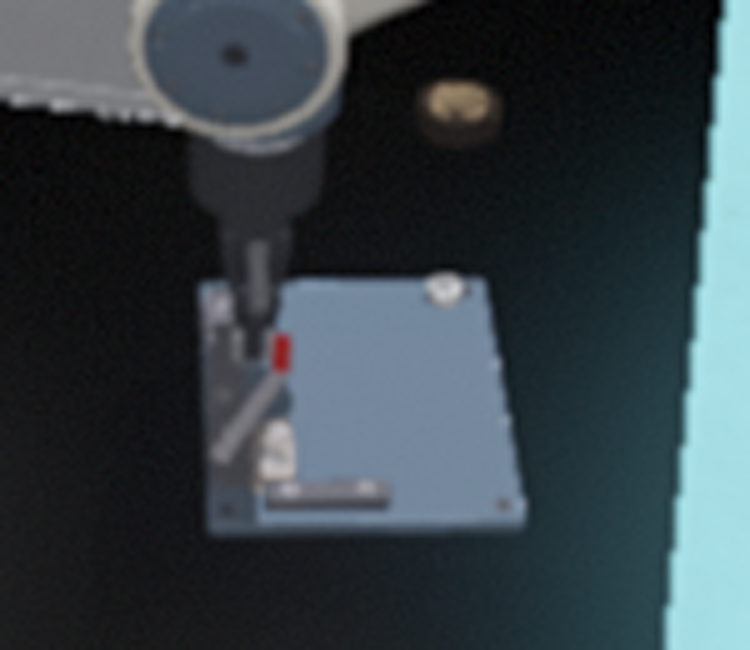

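The knob (crop 282,353; jig about 46, 1) has swung past the fence and the finger is trailing it. The insert has not moved.

Emit:
apply_moves([
  [0,[-0.009,0.016,0.001],[0,0,0]],
  [0,[-0.01,0.018,0.001],[0,0,0]],
  [0,[0,0,0],[0,0,0]],
  [0,[0.01,-0.012,0],[0,0,0]],
  [0,[0.04,0,0],[0,0,0]],
])

```text
t: 13.1
tcp_pos: [0.5626, -0.0947, 0.0391]
eef_rot: [-0.0, 0.787, -0.617, 0.001]
force: [0.9, 0.7, 0.3]
opening: 0.002
```

Emit:
apply_moves([
  [0,[0.01,0,0],[0,0,0]],
  [0,[0,0,0],[0,0,0]],
])

```text
t: 13.3
tcp_pos: [0.5642, -0.1016, 0.0385]
eef_rot: [0.001, 0.786, -0.618, 0.001]
force: [0.3, -0.3, 0.0]
opening: 0.002
```

```bash
cat >> h.py <<'E'
def knob():
    s=cap('side'); f=s['frame'].astype(int); m=(f[...,2]-f[...,1]>60); m[:150]=0;m[250:]=0;m[:,:250]=0;m[:,370:]=0; p=np.argwhere(m)[:,::-1]
    k=tojig(ray(s,p.mean(0),.045))[0]; d=k-[77,60]; print('knob',len(p),k,'keeper deg',20+np.degrees(np.arctan2(-d[0],-d[1])),np.hypot(*d))
E
python3 -c "
from h import *
status(); knob(); go(22,-20,40)"
```

```text
t 13.3 jig xy [ 53.1 -22.3] z 38.5 xaxis rel jig -89.8 deg F(jig) [ 0.2 -0.4  0. ] open 0.00 tilt 0.12
knob 24 [30.95166977 10.16455677] keeper deg 62.73816928613954 67.85293006650329
go shift [-0.0042  0.062  -0.0032] turn [-0.0001 -0.0007  0.001 ]
```

Emit:
apply_moves([
  [0,[0,0.022,-0.003],[0,0,0]],
  [0,[0,0.022,0],[0,0,0]],
  [0,[0,0.014,0],[0,0,0]],
  [0,[0,0,0],[0,0,0]],
])

```text
t: 13.75
tcp_pos: [0.5323, -0.1079, 0.0396]
eef_rot: [0.001, 0.786, -0.618, 0.0]
force: [-0.3, 0.1, 0.5]
opening: 0.004
```

Emit:
apply_moves([
  [0,[-0.02,0.003,0],[0,0,0]],
  [0,[-0.02,0.003,0],[0,0,0]],
  [0,[-0.018,0.004,0],[0,0,0]],
  [0,[-0.016,0.004,0],[0,0,0]],
  [0,[0,0,0],[0,0,0]],
])

```text
t: 14.25
tcp_pos: [0.508, -0.076, 0.0397]
eef_rot: [0.01, 0.787, -0.617, -0.002]
force: [0.7, 0.1, 0.2]
opening: 0.003
```

```bash
python3 -c "
from h import *
status(); knob(); go(12,40,40)"
```

```text
t 14.2 jig xy [ 4.4 15.7] z 39.7 xaxis rel jig -89.7 deg F(jig) [ 0.7 -0.1  0.2] open 0.00 tilt 1.15
knob 26 [19.59931085 27.6049176 ] keeper deg 80.56103030586712 65.91115595066081
go shift [-0.0484 -0.0143 -0.0014] turn [ 0.0055 -0.0024  0.0017]
```

The finger has drifted to the knob's edge. Back off, recentre, then continue.

Emit:
apply_moves([
  [0,[0.02,0,0],[0.005,-0.002,0.001]],
  [0,[0,-0.02,0],[0,0,0]],
  [0,[0,0,0],[0,0,0]],
])

```text
t: 14.6
tcp_pos: [0.5228, -0.0824, 0.04]
eef_rot: [-0.001, 0.786, -0.618, 0.001]
force: [-0.7, 0.8, 0.6]
opening: 0.001
```

```bash
python3 -c "
from h import *
status(); knob(); go(12,40,40)"
```

```text
t 14.6 jig xy [17.3  6. ] z 40.0 xaxis rel jig -89.8 deg F(jig) [-0.5  0.9  0.6] open 0.00 tilt 0.19
knob 25 [19.90967632 27.69451893] keeper deg 80.49594803300909 65.59686855943964
go shift [-0.0678  0.0089 -0.0003] turn [-0.0007  0.      0.0009]
```

Emit:
apply_moves([
  [0,[-0.014,0.001,0],[0,0,0]],
  [0,[-0.014,0.002,0],[0,0,0]],
  [0,[-0.012,0.002,0],[0,0,0]],
  [0,[-0.012,0.001,0],[0,0,0]],
  [0,[0,0,0],[0,0,0]],
])

```text
t: 15.15
tcp_pos: [0.511, -0.0563, 0.0393]
eef_rot: [0.0, 0.786, -0.618, -0.0]
force: [0.4, -0.9, -0.5]
opening: 0.001
```

```bash
python3 -c "
from h import *
status(); knob(); go(12,45,40)"
```

```text
t 15.2 jig xy [11.9 34.2] z 39.3 xaxis rel jig -89.8 deg F(jig) [ 0.2 -1.  -0.5] open 0.00 tilt 0.01
knob 22 [11.11477567 54.20744787] keeper deg 104.97554115724387 66.13937136814873
go shift [-0.0221  0.0001 -0.0014] turn [-0.     -0.0001  0.0009]
```

Emit:
apply_moves([
  [0,[-0.007,0,0],[0,0,0]],
  [0,[-0.006,0,0],[0,0,0]],
  [0,[-0.005,0,0],[0,0,0]],
])

```text
t: 15.5
tcp_pos: [0.5093, -0.0478, 0.0395]
eef_rot: [0.0, 0.786, -0.618, 0.001]
force: [2.3, -10.0, -1.5]
opening: -0.0
```

Emit:
apply_moves([
  [0,[-0.004,0,0],[0,0,0]],
  [0,[-0.004,0,0],[0,0,0]],
])

```text
t: 15.7
tcp_pos: [0.5092, -0.0476, 0.0398]
eef_rot: [0.003, 0.787, -0.617, 0.003]
force: [3.3, -11.8, -4.9]
opening: 0.002
```

```bash
python3 -c "
from h import *
status(); knob()"
```

```text
t 15.7 jig xy [12.2 43. ] z 39.8 xaxis rel jig -89.7 deg F(jig) [  0.5 -12.2  -4.9] open 0.00 tilt 0.50
knob 23 [11.12288903 61.86613444] keeper deg 111.62261276858185 65.90353714092558
```

The stop is reached: 12 N at TCP y = 43, keeper about 110°. Backing straight away from the knob, then up and clear.

Emit:
apply_moves([
  [0,[0.02,0,0],[0,0,0]],
  [0,[0.04,0,0],[0,0,0]],
  [0,[0.02,0,-0.06],[0,0,0]],
  [0,[0.02,0,-0.09],[0,0,0]],
  [0,[0.09,0,-0.04],[0,0,0]],
])

```text
t: 16.25
tcp_pos: [0.5306, -0.1389, 0.1353]
eef_rot: [0.004, 0.788, -0.615, -0.0]
force: [2.1, -0.4, 0.8]
opening: 0.002
```

Emit:
apply_moves([
  [0,[0.09,0,0],[0,0,0]],
  [0,[0.09,0,0],[0,0,0]],
  [0,[0.09,0,0],[0,0,0]],
  [0,[0.05,0,0],[0,0,0]],
  [0,[0,0,0],[0,0,0]],
])

```text
t: 16.75
tcp_pos: [0.5747, -0.3047, 0.1415]
eef_rot: [-0.0, 0.788, -0.616, 0.005]
force: [0.2, 0.0, 0.1]
opening: -0.001
```

```bash
python3 -c "
from h import *
status(); knob(); c=cap('top'); things(c); s=cap('side')
a=cv2.resize(c['frame'][195:295,245:355],None,fx=3.6,fy=3.6,interpolation=2); b=cv2.resize(s['frame'][160:260,260:370],None,fx=3.6,fy=3.6,interpolation=2)
cv2.imwrite('pics/v6.png',np.hstack([a,b]))"
```

```text
t 16.8 jig xy [  15.9 -222.3] z 141.5 xaxis rel jig -89.6 deg F(jig) [ 0.2 -0.   0.1] open -0.00 tilt 0.60
knob 30 [10.10418388 58.87740686] keeper deg 109.03859738457952 66.90523469407484
insert 4770 [324.1 245. ] jig [-24.7 -61.7] rect [-17.8 -59.2] [157.7 258. ] 69.5 pca 61.8
insert 72 [278.  230.8] jig [53.7 46. ] rect [53.8 46.2] [22.9 25.8] 89.6 pca 73.2
insert 69 [268.1 234.4] jig [53.3 75.3] rect [53.5 75.2] [21.1 24.9] 89.5 pca 82.8
insert 7 [276.6 244.6] jig [18.7 62.3] rect [18.5 62.9] [ 3.7 12.4] 44.6 pca 47.9
knob 17 [278.4 246.1] jig [ 8.4 60.4] rect [ 8.7 60.1] [ 8.1 10.9] 71.0 pca 56.3
```

View pics/v6.png

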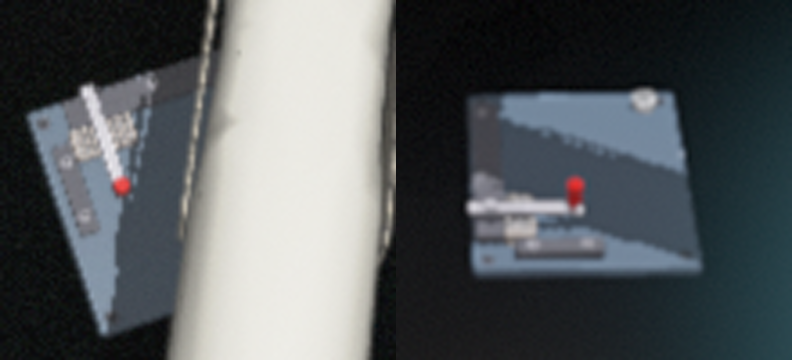

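The keeper arm lies along the jig's -x over the seated insert: knob at (8.4, 60.4), closed position (9, 60). The insert is still in the corner and the arm is clear.

```bash
python3 -c "
from h import *
r.close_job()"
```

```text
the job is handed in; nothing more can be done
```

I pushed the insert flat into the corner of the two fences, swung the keeper by its knob onto its stop, backed the gripper away and handed the job in at about 17 s.

- **Insert:** before the keeper was swung, the top camera put it at jig (53.6, 60.8) mm against a target of (53, 60), within the calibration error. It was square to the fences by the outline fit; the pixel-spread fit said 2.9°, but an earlier fit of the same kind was also off by about 3°. It met the far fence twice at the same tool position, at 5–10 N, and the left fence once, at 16 N. The final picture shows it still in place.
- **Keeper:** it met its stop at about 12 N. Afterwards the top camera put the knob at (8.4, 60.4) mm; closed is (9, 60). The side camera reads 109.0° against 110° closed, and differed from the top camera by 1–2 mm throughout.
- **Other things:** the nut looks unmoved in the final picture. I did not measure the other bystanders again, but the arm never went near them.

One push on the knob drifted to its edge, so I backed off, recentred and continued; nothing else needed mending.

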